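# Show how the stem battery is charged, then switch the charger on

## Robot

A 6-joint arm with a two-finger parallel gripper is mounted at the origin on the work surface. World frame = base frame: x ahead of the robot, y to its left, z up, the work surface at z = 0. Lengths are in m, angles in rad, forces in N, time in s.
With the tool pointing down it reaches from about 0.35 to 0.85 m from the base axis. Payload 8.1 kg.
Tool frame: the origin (TCP) lies on the mounting face of the last link; the fingertips stand 186 mm ahead of it and the grasp point (between the pads) lies 167 mm ahead of it; z points along the fingers, y is the line along which they close (so a half turn about z gives the same grasp; the last joint's range is limited). The gripper opens to 93 mm and grips with 3 to 60 N. Pads are 15 mm wide; open, the fingers measure 128 mm over their backs; the gripper's body (75 mm by 188 mm) begins 65 mm behind the grasp point.
Start: joints at [1.244, 0.13, 1.488, -0, 1.523, -0.085], TCP at [0.144, 0.583, 0.405] pointing down, gripper open.
Joint ranges: [-2.96, 2.96], [-0.89, 2.26], [0.02, 2.5], [-1.34, 4.48], [0, 2.73], [-2.66, 2.66]. Speed limits (rad/s): [2.39, 2.39, 2.79, 3.14, 3.14, 3.14].

## Interface

Orientations are given as a rotation vector (axis times angle).
In Python, from plant import read_state, read_camera, camera_params, close_job gives the robot as it stands. The module is installed in compiled form; this text tells all that it offers.
- The arm moves only by the tool servo_tool, never from a script. Its argument "increments" is a list of rows, each an object with "slide": the shift along the tool's x, y, z in mm, a list of three; "dr": the turn, a rotation vector about the tool's x, y, z in rad, a list of three; "jaw": the closure, from 0 (fully open) to 1 (shut). In form: [{"slide": [x, y, z], "dr": [ax, ay, az], "jaw": jaw}, ...]. A call has 1 to 20 rows; each row is the pose to reach, as a shift and turn from the pose commanded when the call began, along the tool's axes at that moment; what a row does not reach only later rows make up. A row lasts 1/10 s, in which the tool goes at most 50 mm and 8.59 degrees, less where a joint would pass 70% of its speed; a pose out of reach is approached as far as the arm can. A call with a gripper value outside its range is refused whole. The fingers move at their own pace and stop on an object; "force" is the grip in N (left out, the last holds). Time passes only in rows, so rows that repeat a pose let the fingers close. It gives the time, the measured TCP pose, the force, the opening and the grip force at its end, in the units of the state.
- read_state(): the state, without advancing time (a new reading comes with each control period).
- read_camera(name): name is "side" or "top"; returns (picture, depth): 420x560x3 uint8, red, green, blue; 420x560 float32, m along the optical axis (not along the pixel's ray), 0 where there is no reading.
- camera_params(name): a dict with "fx", "fy", "cx", "cy" (pixels), "k1" (the pictures are not rectified: a ray, as slopes to the right and down, at radius r is drawn at 1 + k1 r^2 times it, then the intrinsics apply), "rvec" (rotation vector, rad) and "tvec" (3), from world to camera coordinates, as OpenCV has them. Camera axes: x right, y down, z forward; pixel columns grow to the right and rows downward; lengths in m; the calibration is good to about 2 mm. A picture is of the moment at which its call begins. camera_params takes no time and is no camera call.
- close_job(): hands the job in; it is judged then, once.
The state is a dict: "t": time; "q": joint angles; "dq": joint speeds; "joint_torque": joint torques, N m; "tool_pos": TCP position; "orientation": TCP orientation; "force": force on the tool from outside, world axes, zero at the start; "wrist_torque": the same for the moment, N m; "opening": finger opening in m; "gripper_force": force on a finger pad.
Only numpy, scipy, OpenCV 4.12 (cv2) and the standard library are available. Lean on these libraries where they do the work, as an engineer would, in place of code of your own. Each camera call takes 0.05 s, during which the arm holds its last target. There are 200 camera calls.

## Task

Show the camera how the drill is recharged: point straight down with the fingertips, a few centimetres above and without contact, first at the top of the stem on the battery that has an upright stem, and then at the middle of the empty socket in the charger's top, dwelling two full seconds over each. Then push the charger's toggle switch all the way over, away from you, and back off clear of it. Touch nothing but the switch, do not point at the other battery on the way, and pinch or lift nothing.

Things in the scene. Friction and masses are not known exactly. Their poses are not given: they have to be found in the camera images.
- stem_battery: loose black drill battery with an upright stem: a 100 x 75 x 45 mm block with a 34 x 44 mm (x, y) stem in its middle that rises to 110 mm; stands upright; origin at the centre of its underside, z up
- stem_top (a point): centre of the top of the stem of the stem battery, 110 mm above the bench; z up
- slide_battery: the other loose black drill battery, without a stem: a flat 115 x 75 x 45 mm block with two low rails on top, 54 mm high in all; origin at the centre of its underside, z up. Not to be touched or pointed at. The two batteries stand one on each side of the charger, either way round
- slide_top (a point): middle of the top of the flat battery, at the rails' height, 54 mm above the bench
- charger: yellow plastic battery charger fixed to the bench, 150 mm (x) by 190 mm (y), 70 mm high; origin at the centre of its underside, z up; its x axis points away from the robot, turned by up to 30 degrees either way. Its case is not to be touched
- socket_mouth (a point): centre of the mouth of the charger's empty rectangular socket (40 mm in x, 50 mm in y, 45 mm deep), in its flat top 70 mm above the bench, 40 mm to +y of the charger's middle
- toggle_tip (a point): centre of the 26 mm ball at the end of the switch's lever (a 10 mm rod, 50 mm from pivot to ball centre); it moves and turns with the lever. At joint value 0 it is 24 mm to the charger's -x of the pivot (towards the robot) and 44 mm above it; at 1 it is 24 mm to +x, at the same height
- toggle_pivot (a point): pivot of the switch's lever, 92 mm above the bench, over the charger's point x 0, y -55 mm; axes as the charger's. It sits on a black block, 70 x 50 mm, top 95 mm above the bench, which is part of the switch
- toggle (a joint): angle of the switch's lever in rad: 0 to 0.25 at the start (off, leaning towards the robot), 1.0 at its stop (on, leaning away from the robot, along the charger's +x). Light friction (about 1.5 N at the ball), no spring: it stays where it is left
- hoof_pick: loose stainless hoof pick lying flat, 150 x 40 mm, 12 mm high, bystander beyond the charger; origin in the middle of the handle's length, on the bench
- scoop: loose blue hard feed scoop, 245 mm long with its handle (to -x), 100 mm wide, 60 mm high, bystander beyond the charger; origin below the back of the bowl, on the bench
- staple_jar: loose clear plastic jar of fencing staples with a snap lid, 78 mm across, 96 mm high, bystander beyond the charger; origin at the centre of its underside
Things that resemble listed ones, but are neither listed nor needed, are in the scene too. What is shaped like the stem_battery but yellow is not meant.

How it is judged:
On the way, in this order (a step that is already met when the one before it is completed fails the run):
1. the fingertips dwell just above the stem battery's stem (horizontal distance between the grasp point and stem_top below 0.03 m and z of the grasp point in the frame of stem_top between 0.012 and 0.085 m), for 1.5 s.
2. the fingertips dwell just above the charger's empty socket (horizontal distance between the grasp point and socket_mouth below 0.03 m and z of the grasp point in the frame of socket_mouth between 0.012 and 0.085 m), for 1.5 s.
3. the toggle switch is pushed all the way over (value of joint toggle above 0.85 rad), for 0.2 s.
At the end, for the whole second after the job is handed in: The toggle is over (0.85 rad or more of 1.0), after dwelling 1.5 s first over the stem, then over the socket (grasp point within 30 mm sideways, 12 to 85 mm above); batteries and bystanders are within 10 mm of where they were, both batteries upright (value of joint toggle above 0.85 rad and distance of each of stem_battery, slide_battery, hoof_pick, scoop, staple_jar from where it was at the start of the episode below 0.01 m and angle between each of stem_battery, slide_battery's own z axis and vertical below 0.1 rad); the robot touches nothing.
It fails at once if a battery is touched (contact force between any of the fingers, the arm and stem_battery above 0.5 N or contact force between any of the fingers, the arm and slide_battery above 0.5 N).
It fails at once if a battery is moved or lifted (distance of any of stem_battery, slide_battery from where it was at the start of the episode above 0.01 m).
It fails at once if the charger's case is touched (contact force between any of the fingers, the arm and charger above 0.5 N).
It fails at once if the other battery is pointed at (horizontal distance between the grasp point and slide_top below 0.03 m and z of the grasp point in the frame of slide_top below 0.07 m).
It fails at once if a bystander is touched (contact force between any of the fingers, the arm and hoof_pick above 0.5 N or contact force between any of the fingers, the arm and scoop above 0.5 N or contact force between any of the fingers, the arm and staple_jar above 0.5 N).
It also fails if it takes over 56 s, if anything falls off the work surface, if the arm or the gripper's body presses on something with over 40 N, if the wrist force passes 120 N, or if a joint passes its speed limit or range.

## Working session

There is one attempt and no reset: what is moved stays moved. The work goes in short steps, Python scripts to look and compute and a tool call to move; the robot and the scene stay as the last step left them, time stands still between calls to the robot, and variables do not carry over. Pictures are saved under pics/ and viewed, at most 10 in all, crops included, and the job is handed in when it is done.

Besides the shell and the picture viewer there is one more tool, called after "Call:" as a command line: name --argument value ..., lists and objects as JSON in quotes. servo_tool: Moves the arm, as the interface text tells. Its arguments: {"type":"object","properties":{"increments":{"type":"array"},"force":{"type":"number"}},"required":["increments"]}

```bash
mkdir -p pics
cat > h.py <<'E'
import numpy as np, cv2
from plant import *
from scipy.spatial.transform import Rotation as R
def cloud(d,p):
    v,u=np.indices(d.shape); K=np.array([[p['fx'],0,p['cx']],[0,p['fy'],p['cy']],[0,0,1.]])
    # invert the stated model: drawn = ray*(1+k1 r^2)
    xy=cv2.undistortPoints(np.stack([u,v],-1).reshape(-1,1,2).astype(float),K,np.array([p['k1'],0,0,0,0.])).reshape(d.shape+(2,))
    c=np.dstack([xy[...,0]*d,xy[...,1]*d,d])
    return (c-np.ravel(p['tvec']))@R.from_rotvec(np.ravel(p['rvec'])).as_matrix()
def look(n,tag):
    im,d=read_camera(n); cv2.imwrite(f'pics/{tag}.png',im[...,::-1]); P=cloud(d,camera_params(n)); np.savez(f'{tag}.npz',im=im,d=d,P=P); return im,d,P
E
python3 - <<'E'
from h import *
for n in('top','side'):
    im,d,P=look(n,n+'0'); p=camera_params(n); print(n,{k:np.round(np.ravel(x),3) for k,x in p.items()}, (d==0).mean())
    print('cam pos',-R.from_rotvec(np.ravel(p['rvec'])).as_matrix().T@np.ravel(p['tvec']))
print(read_state())
E
```

```text
top {'fx': array([464.578]), 'fy': array([464.578]), 'cx': array([274.603]), 'cy': array([211.753]), 'k1': array([-0.11]), 'rvec': array([ 2.135, -2.072,  0.216]), 'tvec': array([-0.088,  0.617,  1.154])} 0.003622448979591837
cam pos [ 0.35962926 -0.08569234  1.25840964]
side {'fx': array([495.895]), 'fy': array([495.895]), 'cx': array([291.967]), 'cy': array([210.165]), 'k1': array([-0.163]), 'rvec': array([ 2.145, -0.322,  0.14 ]), 'tvec': array([-0.631,  0.184,  1.075])} 0.004187925170068027
cam pos [ 0.3994442  -0.93829909  0.74031691]
{'t': 0.1, 'q': array([ 1.24360360e+00,  1.31090126e-01,  1.48915469e+00,  1.26425313e-05,
        1.52299840e+00, -8.54106879e-02]), 'dq': array([ 0.00063476, -0.00190524, -0.00187079, -0.0024192 , -0.00170998,
       -0.00058006]), 'joint_torque': array([ 1.28191823e-03, -5.61339712e+01, -4.93095767e+01,  7.69586954e-02,
        2.93089275e-02, -5.29356305e-05]), 'tool_pos': array([0.14357736, 0.58236135, 0.40379803]), 'orientation': array([-3.78824494e-01, -3.11831494e+00,  2.53337270e-03]), 'force': array([-0.26944455, -0.21772511,  0.22579961]), 'wrist_torque': array([-0.00941277,  0.02938425, -0.0220818 ]), 'gripper_force': 0.0, 'opening': 0.09309470322702615}
```

View pics/top0.png

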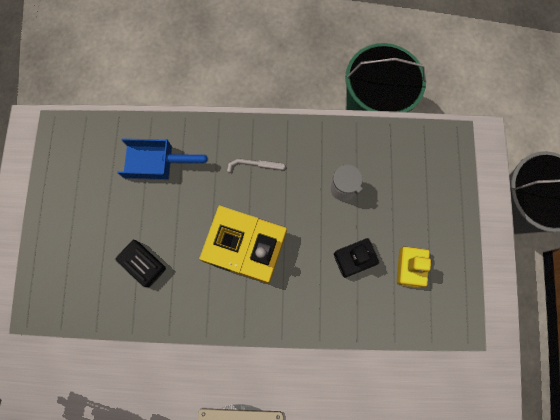

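View pics/side0.png

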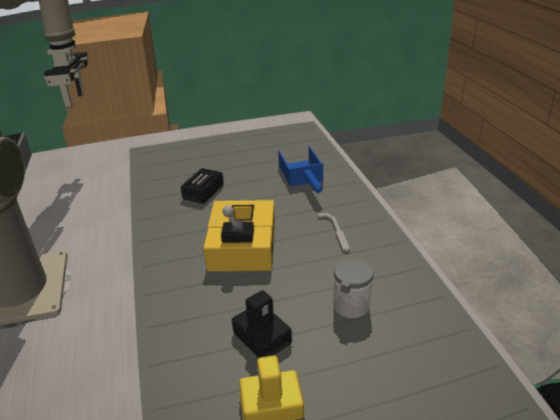

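The top view shows the flat battery with two rails at (140,263), the charger at (243,244) with its socket at (229,237), and the switch ball at (262,252). The black stem battery is at (357,257).

Things that could be taken for the stem battery are the black one with a stem at (357,257), the yellow lookalike at (414,267) and the flat battery at (140,263). I choose (357,257) and check it in a close crop.

Run:
```python
from h import *
def rect(m,P,lab):
    q=P[m]; (c,s,a)=cv2.minAreaRect((q[:,:2]*1000).astype(np.float32)); print(lab,len(q),'c',np.round(c),'size',np.round(s),'ang',round(a,1),'zmed',np.round(np.median(q[:,2])*1000), 'mean',np.round(q.mean(0)*1000))
for n in('top0','side0'):
    z=np.load(n+'.npz'); im,d,P=z['im'].astype(int),z['d'],z['P']; Z=P[...,2]; X=P[...,0];Y=P[...,1]
    print(n)
    hsv=cv2.cvtColor(z['im'],cv2.COLOR_RGB2HSV); yel=(hsv[...,0]>18)&(hsv[...,0]<35)&(hsv[...,1]>150)
    near=lambda x,y,r:(np.hypot(X-x,Y-y)<r)
    if n=='top0':
        C={k:P[v,u] for k,(u,v) in dict(stem=(357,257),slide=(140,263),ch=(243,244),ball=(262,252),soc=(229,237)).items()}
        for k in C: print(k,np.round(C[k]*1000))
    s=C['stem'];c=C['ch'];l=C['slide'];b=C['ball']
    ero=lambda m: m
    rect(near(s[0],s[1],.09)&(Z>.102)&(Z<.118),P,'stemtop')
    rect(near(s[0],s[1],.09)&(Z>.02)&(Z<.055),P,'stembase')
    rect(near(l[0],l[1],.1)&(Z>.03)&(Z<.065),P,'slide')
    rect(near(c[0],c[1],.14)&yel&(Z>.062)&(Z<.078),P,'chargertop')
    rect(near(c[0],c[1],.14)&(Z>.088)&(Z<.099),P,'switchblock')
    rect(near(c[0],c[1],.14)&(Z>.115),P,'ball')
    m=near(c[0],c[1],.14)&(Z<.055)&(np.hypot(X-C['soc'][0],Y-C['soc'][1])<.03); rect(m,P,'socket')
z=np.load('top0.npz')['im'][...,::-1]; t=cv2.resize(z[190:300,180:440],None,fx=3,fy=3,interpolation=cv2.INTER_CUBIC); cv2.imwrite('pics/crop0.png',t)
```

```text
top0
stem [ 501. -279.  106.]
slide [475. 282.  48.]
ch [531.  10.  67.]
ball [502. -43. 150.]
soc [555.  52.  28.]
stemtop 232 c [ 510. -290.] size [44. 35.] ang 22.6 zmed 108.0 mean [ 510. -289.  108.]
stembase 793 c [ 510. -289.] size [ 76. 104.] ang 23.2 zmed 43.0 mean [ 506. -284.   43.]
slide 1203 c [476. 288.] size [116.  76.] ang 50.5 zmed 45.0 mean [475. 285.  46.]
chargertop 3209 c [534.  10.] size [190. 151.] ang 73.4 zmed 70.0 mean [533.  14.  70.]
switchblock 386 c [518. -43.] size [50. 71.] ang 73.5 zmed 94.0 mean [519. -44.  94.]
ball 92 c [502. -38.] size [24. 24.] ang 50.7 zmed 148.0 mean [502. -38. 147.]
socket 272 c [549.  51.] size [47. 37.] ang 73.1 zmed 27.0 mean [551.  52.  29.]
side0
stemtop 350 c [ 511. -294.] size [44. 34.] ang 21.4 zmed 109.0 mean [ 510. -297.  108.]
stembase 1419 c [ 511. -295.] size [ 75. 103.] ang 23.1 zmed 43.0 mean [ 507. -315.   40.]
slide 716 c [478. 280.] size [117.  78.] ang 47.9 zmed 44.0 mean [475. 269.  44.]
chargertop 2072 c [534.   6.] size [196. 149.] ang 73.2 zmed 69.0 mean [534.  -7.  69.]
switchblock 399 c [519. -48.] size [54. 70.] ang 71.6 zmed 94.0 mean [518. -54.  94.]
ball 132 c [504. -47.] size [19. 24.] ang 79.1 zmed 143.0 mean [504. -49. 139.]
socket 109 c [551.  70.] size [12. 39.] ang 85.9 zmed 45.0 mean [552.  69.  45.]
```

View pics/crop0.png

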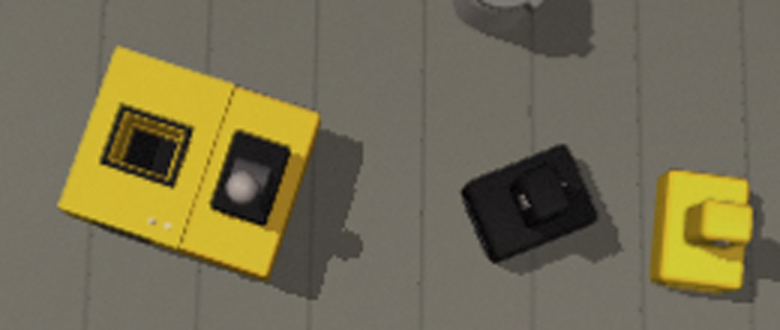

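The crop confirms it: black with an upright stem at about (545,190) in the crop, next to the yellow lookalike. Its top measures 44 x 35 mm at 108 mm high, which fits. The charger's yaw comes out at about -16.6°. I now work out the moves.

```bash
cat >> h.py <<'E'
YAW=np.arctan2(.958,.286)
def goal(*pts,yaw=YAW):  # world grasp points in mm -> slide, dr from the current pose
    s=read_state(); T=R.from_rotvec(s['orientation']); ty=np.array([np.cos(yaw),np.sin(yaw),0]); tz=np.array([0,0,-1.])
    G=R.from_matrix(np.c_[np.cross(ty,tz),ty,tz]); print('t',s['t'],'grasp',np.round((s['tool_pos']+.167*T.as_matrix()[:,2])*1000,1),'F',np.round(s['force'],1),'open',s['opening'])
    for p in pts: print(p,'slide',np.round(T.inv().apply(np.array(p)-[0,0,-167]-s['tool_pos']*1000),1),'dr',np.round((T.inv()*G).as_rotvec(),3))
E
python3 -c "
from h import *
goal((420,150,237),(510,-292,237),(510,-292,155))"
```

```text
t 0.1 grasp [143.5 582.1 236.8] F [-0.3 -0.2  0.2] open 0.09309470322702615
(420, 150, 237) slide [-3.719e+02 -3.536e+02  3.000e-01] dr [-0.002 -0.     0.048]
(510, -292, 237) slide [-565.1 -761.2    1. ] dr [-0.002 -0.     0.048]
(510, -292, 155) slide [-565.1 -761.1   83. ] dr [-0.002 -0.     0.048]
```

Call:
servo_tool --increments '[{"slide": [-15,-14,0],"dr": [0,0,0.01],"jaw": 1},{"slide": [-40,-38,0],"dr": [0,0,0.02],"jaw": 1},{"slide": [-70,-66,0],"dr": [0,0,0.03],"jaw": 1},{"slide": [-100,-95,0],"dr": [0,0,0.048],"jaw": 1},{"slide": [-130,-124,0],"dr": [0,0,0.048],"jaw": 1},{"slide": [-160,-152,0],"dr": [0,0,0.048],"jaw": 1},{"slide": [-190,-181,0],"dr": [0,0,0.048],"jaw": 1},{"slide": [-220,-209,0],"dr": [0,0,0.048],"jaw": 1},{"slide": [-250,-238,0],"dr": [0,0,0.048],"jaw": 1},{"slide": [-280,-266,0],"dr": [0,0,0.048],"jaw": 1},{"slide": [-310,-295,0],"dr": [0,0,0.048],"jaw": 1},{"slide": [-340,-324,0],"dr": [0,0,0.048],"jaw": 1},{"slide": [-360,-345,0],"dr": [0,0,0.048],"jaw": 1},{"slide": [-372,-360,0],"dr": [0,0,0.048],"jaw": 1}]'

```text
t: 1.5
tool_pos: [0.4194, 0.142, 0.4044]
orientation: [-0.457, -3.108, 0.001]
force: [-0.0, -0.4, -0.2]
opening: 0.0008
gripper_force: 0.0
```

Call:
servo_tool --increments '[{"slide": [-6,-13,0],"dr": [0,0,0],"jaw": 1},{"slide": [-18,-38,0],"dr": [0,0,0],"jaw": 1},{"slide": [-34,-70,0],"dr": [0,0,0],"jaw": 1},{"slide": [-50,-104,0],"dr": [0,0,0],"jaw": 1},{"slide": [-66,-138,0],"dr": [0,0,0],"jaw": 1},{"slide": [-82,-172,0],"dr": [0,0,0],"jaw": 1},{"slide": [-98,-206,0],"dr": [0,0,0],"jaw": 1},{"slide": [-114,-240,0],"dr": [0,0,0],"jaw": 1},{"slide": [-130,-274,0],"dr": [0,0,0],"jaw": 1},{"slide": [-146,-308,0],"dr": [0,0,0],"jaw": 1},{"slide": [-160,-340,0],"dr": [0,0,0],"jaw": 1},{"slide": [-168,-362,0],"dr": [0,0,0],"jaw": 1},{"slide": [-173,-374,0],"dr": [0,0,0],"jaw": 1},{"slide": [-173,-374,0],"dr": [0,0,0],"jaw": 1},{"slide": [-173,-374,0],"dr": [0,0,0],"jaw": 1}]'

```text
t: 3.0
tool_pos: [0.4775, -0.2632, 0.4045]
orientation: [-0.454, -3.108, -0.001]
force: [0.4, 0.0, 0.9]
opening: 0.0005
gripper_force: 0.0
```

```bash
python3 -c "
from h import *
goal((510,-292,155))
im,d,P=look('side','side1')"
```

```text
t 3.0 grasp [ 477.5 -263.1  237.5] F [0.4 0.  0.9] open 0.0005485177994104515
(510, -292, 155) slide [-39.4 -18.4  82.4] dr [ 0.001 -0.001  0.   ]
```

View pics/side1.png

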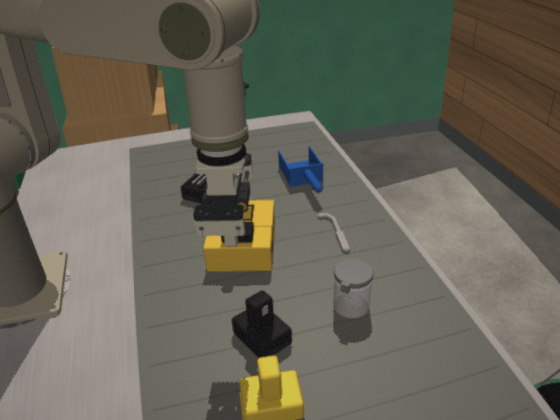

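The fingers' tip is at about (230,243) and the stem top at (260,298); nothing has been disturbed. I move over the stem at height, then descend and dwell.

Call:
servo_tool --increments '[{"slide": [-10,-5,0],"dr": [0,0,0],"jaw": 1},{"slide": [-25,-12,0],"dr": [0,0,0],"jaw": 1},{"slide": [-39,-18,0],"dr": [0,0,0],"jaw": 1},{"slide": [-39,-18,10],"dr": [0,0,0],"jaw": 1},{"slide": [-39,-18,25],"dr": [0,0,0],"jaw": 1},{"slide": [-39,-18,40],"dr": [0,0,0],"jaw": 1},{"slide": [-39,-18,50],"dr": [0,0,0],"jaw": 1},{"slide": [-39,-18,60],"dr": [0,0,0],"jaw": 1},{"slide": [-39,-18,60],"dr": [0,0,0],"jaw": 1}]'

```text
t: 3.95
tool_pos: [0.5091, -0.2918, 0.3425]
orientation: [-0.453, -3.106, -0.002]
force: [-0.2, 0.6, 0.7]
opening: 0.0003
gripper_force: 0.0
```

```bash
python3 -c "
from h import *
goal((510,-292,155))
for n in('top','side'):
    im,d,P=look(n,n+'2'); p=camera_params(n)
    for q in ([.51,-.292,.11],):
        K=np.array([[p['fx'],0,p['cx']],[0,p['fy'],p['cy']],[0,0,1.]]);print(n,cv2.projectPoints(np.array([q]),np.ravel(p['rvec']),np.ravel(p['tvec']),K,np.array([p['k1'],0,0,0.]))[0].ravel())
    m=(np.hypot(P[...,0]-.51,P[...,1]+.292)<.06)
    for a,b in((.1,.118),(.125,.16),(.16,.19)):
        k=m&(P[...,2]>a)&(P[...,2]<b); print(a,k.sum(),np.round(P[k].mean(0)*1000) if k.any() else '', np.round(P[k].min(0)*1000) if k.any() else '')
"
```

```text
t 3.95 grasp [ 508.7 -291.5  175.5] F [-0.2  0.6  0.7] open 0.00026628283400121136
(510, -292, 155) slide [-1.   0.  20.5] dr [ 0.001 -0.003  0.   ]
top [362.62147291 253.50484846]
0.1 31 [ 495. -285.  106.] [ 486. -296.  100.]
0.125 0  
0.16 0  
side [257.80370701 297.3902116 ]
0.1 373 [ 510. -298.  108.] [ 487. -317.  100.]
0.125 1 [ 519. -292.  160.] [ 519. -292.  160.]
0.16 68 [ 507. -305.  173.] [ 498. -310.  160.]
```

View pics/side2.png

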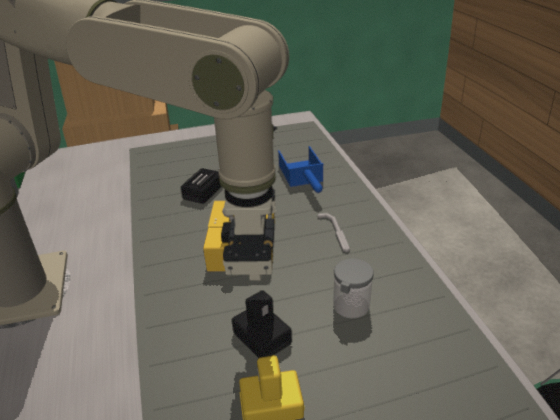

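The fingertips at about (247,272) stand directly above the stem top at (259,297). I descend 20 mm and dwell for over 2 s.

Call:
servo_tool --increments '[{"slide": [0,0,8],"dr": [0,0,0],"jaw": 1},{"slide": [0,0,16],"dr": [0,0,0],"jaw": 1},{"slide": [0,0,20],"dr": [0,0,0],"jaw": 1},{"slide": [0,0,20],"dr": [0,0,0],"jaw": 1},{"slide": [0,0,20],"dr": [0,0,0],"jaw": 1},{"slide": [0,0,20],"dr": [0,0,0],"jaw": 1},{"slide": [0,0,20],"dr": [0,0,0],"jaw": 1},{"slide": [0,0,20],"dr": [0,0,0],"jaw": 1},{"slide": [0,0,20],"dr": [0,0,0],"jaw": 1},{"slide": [0,0,20],"dr": [0,0,0],"jaw": 1},{"slide": [0,0,20],"dr": [0,0,0],"jaw": 1},{"slide": [0,0,20],"dr": [0,0,0],"jaw": 1},{"slide": [0,0,20],"dr": [0,0,0],"jaw": 1},{"slide": [0,0,20],"dr": [0,0,0],"jaw": 1},{"slide": [0,0,20],"dr": [0,0,0],"jaw": 1},{"slide": [0,0,20],"dr": [0,0,0],"jaw": 1},{"slide": [0,0,20],"dr": [0,0,0],"jaw": 1},{"slide": [0,0,20],"dr": [0,0,0],"jaw": 1},{"slide": [0,0,20],"dr": [0,0,0],"jaw": 1},{"slide": [0,0,20],"dr": [0,0,0],"jaw": 1}]'

```text
t: 6.05
tool_pos: [0.5098, -0.2923, 0.3247]
orientation: [0.454, 3.109, -0.0]
force: [-0.6, -0.7, -0.8]
opening: 0.0005
gripper_force: 0.0
```

Call:
servo_tool --increments '[{"slide": [0,0,0],"dr": [0,0,0],"jaw": 1},{"slide": [0,0,0],"dr": [0,0,0],"jaw": 1},{"slide": [0,0,0],"dr": [0,0,0],"jaw": 1},{"slide": [0,0,0],"dr": [0,0,0],"jaw": 1},{"slide": [0,0,-15],"dr": [0,0,0],"jaw": 1},{"slide": [0,0,-40],"dr": [0,0,0],"jaw": 1},{"slide": [0,0,-65],"dr": [0,0,0],"jaw": 1},{"slide": [0,0,-80],"dr": [0,0,0],"jaw": 1},{"slide": [0,0,-80],"dr": [0,0,0],"jaw": 1},{"slide": [0,0,-80],"dr": [0,0,0],"jaw": 1}]'

```text
t: 7.05
tool_pos: [0.5097, -0.2923, 0.4046]
orientation: [0.454, 3.108, -0.0]
force: [0.4, -0.9, 0.1]
opening: 0.0002
gripper_force: 0.0
```

```bash
python3 -c "
from h import *
goal((546,47,235),(546,47,120))"
```

```text
t 7.05 grasp [ 509.8 -292.3  237.6] F [ 0.4 -0.9  0.1] open 0.00020014620180812257
(546, 47, 235) slide [ 62.2 335.5   2.6] dr [-0.  0.  0.]
(546, 47, 120) slide [ 62.2 335.5 117.6] dr [-0.  0.  0.]
```

Call:
servo_tool --increments '[{"slide": [3,14,0],"dr": [0,0,0],"jaw": 1},{"slide": [8,40,0],"dr": [0,0,0],"jaw": 1},{"slide": [14,75,0],"dr": [0,0,0],"jaw": 1},{"slide": [20,110,0],"dr": [0,0,0],"jaw": 1},{"slide": [27,145,0],"dr": [0,0,0],"jaw": 1},{"slide": [33,180,0],"dr": [0,0,0],"jaw": 1},{"slide": [40,215,0],"dr": [0,0,0],"jaw": 1},{"slide": [46,250,0],"dr": [0,0,0],"jaw": 1},{"slide": [53,285,0],"dr": [0,0,0],"jaw": 1},{"slide": [59,315,0],"dr": [0,0,0],"jaw": 1},{"slide": [62,330,0],"dr": [0,0,0],"jaw": 1},{"slide": [62,335,0],"dr": [0,0,0],"jaw": 1},{"slide": [62,335,10],"dr": [0,0,0],"jaw": 1},{"slide": [62,335,30],"dr": [0,0,0],"jaw": 1},{"slide": [62,335,50],"dr": [0,0,0],"jaw": 1},{"slide": [62,335,70],"dr": [0,0,0],"jaw": 1},{"slide": [62,335,90],"dr": [0,0,0],"jaw": 1},{"slide": [62,335,105],"dr": [0,0,0],"jaw": 1},{"slide": [62,335,112],"dr": [0,0,0],"jaw": 1},{"slide": [62,335,115],"dr": [0,0,0],"jaw": 1}]'

```text
t: 9.05
tool_pos: [0.5458, 0.0458, 0.2887]
orientation: [-0.455, -3.107, 0.001]
force: [0.1, 0.1, -0.6]
opening: 0.0004
gripper_force: 0.0
```

Call:
servo_tool --increments '[{"slide": [0,0,0],"dr": [0,0,0],"jaw": 1},{"slide": [0,0,0],"dr": [0,0,0],"jaw": 1},{"slide": [0,0,0],"dr": [0,0,0],"jaw": 1},{"slide": [0,0,0],"dr": [0,0,0],"jaw": 1},{"slide": [0,0,0],"dr": [0,0,0],"jaw": 1},{"slide": [0,0,0],"dr": [0,0,0],"jaw": 1},{"slide": [0,0,0],"dr": [0,0,0],"jaw": 1},{"slide": [0,0,0],"dr": [0,0,0],"jaw": 1},{"slide": [0,0,0],"dr": [0,0,0],"jaw": 1},{"slide": [0,0,0],"dr": [0,0,0],"jaw": 1},{"slide": [0,0,0],"dr": [0,0,0],"jaw": 1},{"slide": [0,0,0],"dr": [0,0,0],"jaw": 1},{"slide": [0,0,0],"dr": [0,0,0],"jaw": 1},{"slide": [0,0,0],"dr": [0,0,0],"jaw": 1},{"slide": [0,0,0],"dr": [0,0,0],"jaw": 1},{"slide": [0,0,0],"dr": [0,0,0],"jaw": 1},{"slide": [0,0,0],"dr": [0,0,0],"jaw": 1},{"slide": [0,0,0],"dr": [0,0,0],"jaw": 1},{"slide": [0,0,0],"dr": [0,0,0],"jaw": 1},{"slide": [0,0,0],"dr": [0,0,0],"jaw": 1}]'

```text
t: 11.05
tool_pos: [0.5461, 0.0465, 0.2898]
orientation: [0.454, 3.109, 0.0]
force: [-0.2, -0.0, 0.1]
opening: 0.0003
gripper_force: 0.0
```

```bash
python3 -c "
from h import *
goal((446,-23,235),(446,-23,144))
look('side','side3')"
```

```text
t 11.05 grasp [546.1  46.5 122.8] F [-0.2 -0.   0.1] open 0.000306448511621012
(446, -23, 235) slide [  76.1  -95.2 -112.3] dr [0. 0. 0.]
(446, -23, 144) slide [ 76.1 -95.2 -21.3] dr [0. 0. 0.]
```

View pics/side3.png

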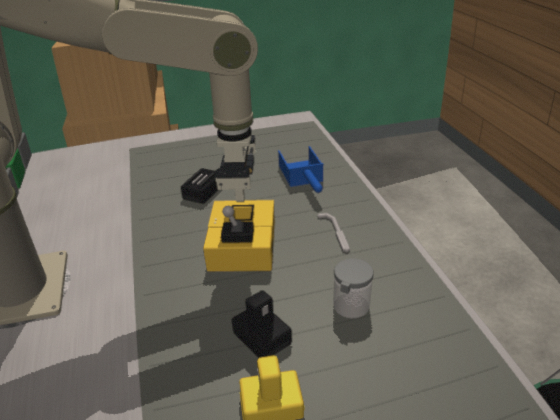

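The tips at about (240,198) are above the socket at (243,212), and the ball at (229,211) has not moved. I hold a moment longer, lift, and move to a point behind the switch.

Call:
servo_tool --increments '[{"slide": [0,0,0],"dr": [0,0,0],"jaw": 1},{"slide": [0,0,0],"dr": [0,0,0],"jaw": 1},{"slide": [0,0,-15],"dr": [0,0,0],"jaw": 1},{"slide": [0,0,-40],"dr": [0,0,0],"jaw": 1},{"slide": [0,0,-70],"dr": [0,0,0],"jaw": 1},{"slide": [0,0,-100],"dr": [0,0,0],"jaw": 1},{"slide": [0,0,-112],"dr": [0,0,0],"jaw": 1},{"slide": [20,-25,-112],"dr": [0,0,0],"jaw": 1},{"slide": [45,-55,-112],"dr": [0,0,0],"jaw": 1},{"slide": [65,-85,-112],"dr": [0,0,0],"jaw": 1},{"slide": [76,-95,-112],"dr": [0,0,0],"jaw": 1},{"slide": [76,-95,-112],"dr": [0,0,0],"jaw": 1},{"slide": [76,-95,-100],"dr": [0,0,0],"jaw": 1},{"slide": [76,-95,-80],"dr": [0,0,0],"jaw": 1},{"slide": [76,-95,-60],"dr": [0,0,0],"jaw": 1},{"slide": [76,-95,-40],"dr": [0,0,0],"jaw": 1},{"slide": [76,-95,-27],"dr": [0,0,0],"jaw": 1},{"slide": [76,-95,-21],"dr": [0,0,0],"jaw": 1},{"slide": [76,-95,-21],"dr": [0,0,0],"jaw": 1},{"slide": [76,-95,-21],"dr": [0,0,0],"jaw": 1}]'

```text
t: 13.1
tool_pos: [0.4465, -0.0228, 0.3113]
orientation: [0.453, 3.108, 0.0]
force: [-0.3, 0.3, 0.4]
opening: 0.0006
gripper_force: 0.0
```

```bash
python3 -c "
from h import *
x=np.array([.958,-.286]);v=np.array([518.5,-45])
goal(*[(*(v+k*x),144) for k in(-36,-4,4)])
look('side','side4')"
```

```text
t 13.1 grasp [446.7 -22.8 144.3] F [-0.3  0.3  0.4] open 0.0005516371038999064
(np.float64(484.012), np.float64(-34.704), 144) slide [-39.3  -0.7   0.4] dr [0.    0.001 0.001]
(np.float64(514.668), np.float64(-43.856), 144) slide [-71.3  -0.8   0.4] dr [0.    0.001 0.001]
(np.float64(522.332), np.float64(-46.144), 144) slide [-79.3  -0.8   0.4] dr [0.    0.001 0.001]
```

View pics/side4.png

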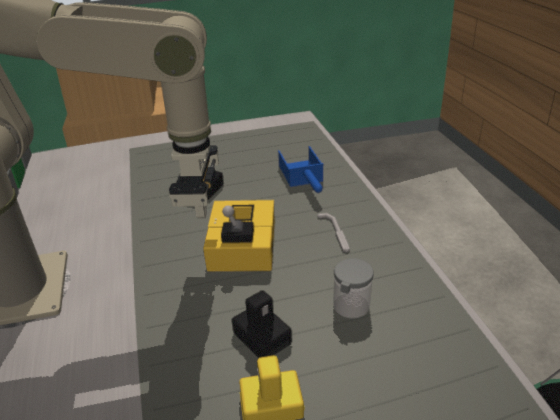

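The tip at about (201,214) is behind the ball at (229,211), at its height. I push along tool -x, slowly once in contact.

Call:
servo_tool --increments '[{"slide": [-8,-1,0],"dr": [0,0,0],"jaw": 1},{"slide": [-20,-1,0],"dr": [0,0,0],"jaw": 1},{"slide": [-30,-1,0],"dr": [0,0,0],"jaw": 1},{"slide": [-34,-1,0],"dr": [0,0,0],"jaw": 1},{"slide": [-38,-1,0],"dr": [0,0,0],"jaw": 1},{"slide": [-42,-1,0],"dr": [0,0,0],"jaw": 1},{"slide": [-46,-1,0],"dr": [0,0,0],"jaw": 1},{"slide": [-50,-1,0],"dr": [0,0,0],"jaw": 1},{"slide": [-54,-1,0],"dr": [0,0,0],"jaw": 1},{"slide": [-58,-1,0],"dr": [0,0,0],"jaw": 1},{"slide": [-62,-1,0],"dr": [0,0,0],"jaw": 1},{"slide": [-66,-1,0],"dr": [0,0,0],"jaw": 1},{"slide": [-70,-1,0],"dr": [0,0,0],"jaw": 1},{"slide": [-72,-1,0],"dr": [0,0,0],"jaw": 1},{"slide": [-72,-1,0],"dr": [0,0,0],"jaw": 1},{"slide": [-72,-1,0],"dr": [0,0,0],"jaw": 1}]'

```text
t: 14.75
tool_pos: [0.5149, -0.0444, 0.3107]
orientation: [0.454, 3.108, -0.0]
force: [0.1, -0.5, 0.1]
opening: 0.0002
gripper_force: 0.0
```

```bash
python3 -c "
from h import *
goal((522,-46,144))
im,d,P=look('side','side5')
cv2.imwrite('pics/crop5.png',cv2.resize(im[150:280,160:300,::-1],None,fx=4,fy=4,interpolation=cv2.INTER_CUBIC))"
```

```text
t 14.75 grasp [515.  -44.4 143.7] F [ 0.1 -0.5  0.1] open 0.0002039636513214585
(522, -46, 144) slide [-7.2  0.5 -0.3] dr [0. 0. 0.]
```

View pics/crop5.png

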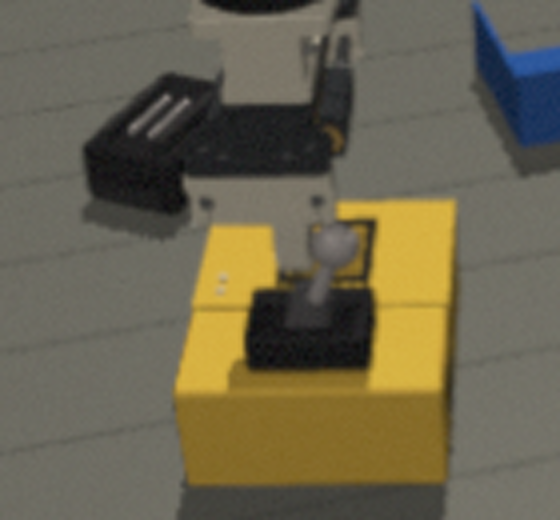

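The ball, at (333,245) in the crop, now leans away with the finger behind it. I push the last millimetres, watching the force.

Call:
servo_tool --increments '[{"slide": [-2,0,0],"dr": [0,0,0],"jaw": 1},{"slide": [-4,0,0],"dr": [0,0,0],"jaw": 1},{"slide": [-5,0,0],"dr": [0,0,0],"jaw": 1},{"slide": [-5,0,0],"dr": [0,0,0],"jaw": 1},{"slide": [-5,0,0],"dr": [0,0,0],"jaw": 1}]'

```text
t: 15.3
tool_pos: [0.5196, -0.0458, 0.3107]
orientation: [-0.454, -3.109, 0.0]
force: [-2.3, 1.5, -0.9]
opening: 0.0004
gripper_force: 0.6
```

Call:
servo_tool --increments '[{"slide": [-1,0,0],"dr": [0,0,0],"jaw": 1},{"slide": [-2,0,0],"dr": [0,0,0],"jaw": 1},{"slide": [-2,0,0],"dr": [0,0,0],"jaw": 1},{"slide": [-2,0,0],"dr": [0,0,0],"jaw": 1}]'

```text
t: 15.7
tool_pos: [0.5213, -0.0463, 0.3106]
orientation: [-0.453, -3.108, -0.0]
force: [-4.4, 0.8, -0.0]
opening: 0.0007
gripper_force: 2.2
```

Call:
servo_tool --increments '[{"slide": [-1,0,0],"dr": [0,0,0],"jaw": 1},{"slide": [-2,0,0],"dr": [0,0,0],"jaw": 1},{"slide": [-2,0,0],"dr": [0,0,0],"jaw": 1},{"slide": [-2,0,0],"dr": [0,0,0],"jaw": 1}]'

```text
t: 16.1
tool_pos: [0.5223, -0.0466, 0.3104]
orientation: [-0.453, -3.104, -0.001]
force: [-13.6, 2.9, 6.2]
opening: 0.0002
gripper_force: 6.7
```

At the stop: the force rose to 14 N with no further travel. I back off and lift clear.

Call:
servo_tool --increments '[{"slide": [5,0,0],"dr": [0,0,0],"jaw": 1},{"slide": [20,0,0],"dr": [0,0,0],"jaw": 1},{"slide": [45,0,0],"dr": [0,0,0],"jaw": 1},{"slide": [70,0,0],"dr": [0,0,0],"jaw": 1},{"slide": [80,0,-10],"dr": [0,0,0],"jaw": 1},{"slide": [80,0,-40],"dr": [0,0,0],"jaw": 1},{"slide": [80,0,-75],"dr": [0,0,0],"jaw": 1},{"slide": [80,0,-90],"dr": [0,0,0],"jaw": 1},{"slide": [80,0,-90],"dr": [0,0,0],"jaw": 1},{"slide": [80,0,-90],"dr": [0,0,0],"jaw": 1}]'

```text
t: 17.1
tool_pos: [0.4468, -0.0241, 0.3999]
orientation: [0.454, 3.109, -0.0]
force: [-0.3, 0.6, -0.6]
opening: 0.0008
gripper_force: 0.0
```

```bash
python3 -c "
from h import *
goal((522,-46,144))
im,d,P=look('side','side6')
m=(np.hypot(P[...,0]-.534,P[...,1]+.045)<.05)&(P[...,2]>.12)&(P[...,2]<.16)
q=P[m]; print(len(q),q.mean(0)*1000,'along x',((q[:,:2]*1000-[518.5,-45])@[.958,-.286]).mean())
cv2.imwrite('pics/crop6.png',im[...,::-1])"
```

```text
t 17.1 grasp [446.8 -24.1 232.9] F [-0.3  0.6 -0.6] open 0.0007875384552392572
(522, -46, 144) slide [-78.3   0.5  88.9] dr [-0.  0.  0.]
121 [540.65724983 -59.69582987 138.21196175] along x 25.42965267790961
```

View pics/crop6.png

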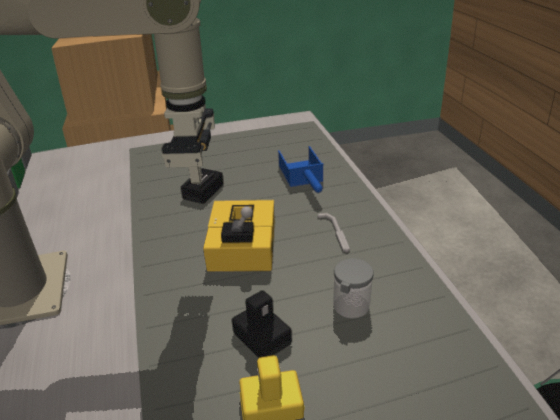

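The ball, now at (246,212), is 25 mm beyond the pivot (24 mm at the stop). The arm is clear and the other objects have not moved.

```bash
python3 -c "
from plant import *
print(close_job())"
```

```text
the job is handed in; nothing more can be done
None
```

The job is handed in: the fingertips dwelt over 2 s above the stem and then above the socket, the switch was pushed to its stop, the arm backed off clear, and as far as the camera and force readings show, it touched only the switch; no verdict came back.

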